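# Seat and hold the lens barrel in the photometer's V-block

### The job

First turn the lamp's dimmer knob anticlockwise to its end stop, so that nobody works in the glare. Then take the lens barrel out of its blue cradle and seat it in the V-block on the rail, lens end towards the lamp and collar up against the lamp-side end of the V-block, and finish holding it there: keep it pressed down firmly on both faces of the V, with about 15 N and without slamming it, so that I can put the strap on. Leave the beaker, the blue hand meter and the white bottle where they are.

Things in the scene. Friction and masses are not known exactly. Their poses are not given: they have to be found in the camera images.
- barrel: Lens barrel, loose, 0.14 to 0.28 kg: level black tube, 52 mm diameter, 87 mm long, in the cradle with its axis 50 mm above the table. Origin on the axis; y runs along the tube to the lens end. Tube from y = -45 (brass band) to +20 mm, bright knurled collar of 62 mm diameter from +20 to +30, tube with white ring from +30 to +42. The collar's rear shoulder is at y = +20 mm.
- lens_front (a point): Centre of the barrel's lens end (bluish glass), 42 mm from the barrel's origin along its +y; same axes as the barrel.
- cradle: Fixed blue cradle: base plate 80 (x) x 100 (y) x 8 mm with two V saddles 43 mm wide, narrower than the tube, so fingers can go down on both sides of it. Origin at table height under the barrel's origin; the barrel lies along its y axis, lens end at +y, and lifts straight up.
- v_seat (a point): Where the barrel's origin belongs: 92 mm above the table over the V-block's middle. y along the V to the lamp, z up. Rigid block, 43 mm wide (x), y -20 to +20 mm, 90 degree V open upwards: edges 15 mm, bottom 37 mm below this point. Narrower than the tube: fingers can straddle it (carrier 44 mm below). Lamp snout from y = +102 mm, cuvette holder from -98 mm.
- v_near: The half of the V-block with the face on the robot's side (fixed to the rail). Same origin and axes as point v_seat.
- v_far: The half of the V-block with the face away from the robot (fixed to the rail). Same origin and axes as point v_seat.
- dimmer (a joint): Angle of the black dimmer knob on top of the white lamp head. 0 = the end stop, fully anticlockwise seen from above (lamp at minimum); it grows clockwise, up to 4.7 rad. Stays where it is left; turns against light friction (about 0.05 N m).
- dimmer_grip (a point): On the knob's axis, about 172 mm above the table. The grip is an upright bar 14 mm thick, 42 mm long, 7 mm of it above this point and 23 mm below, on a 44 mm disc. Turns with the knob: bar along its x (white mark at the -x end), pinch across its y. At the stop the bar is square to the rail, mark at the red dot on the robot's side. Lamp top, 85 x 90 mm, 37 mm below.
- beaker: Loose glass beaker, 70 mm in diameter, 95 mm high; origin at the centre of its underside. To be left alone.
- meter: Loose blue hand-held meter lying flat, 160 (x) x 66 (y) x 26 mm; origin at the centre of its underside. To be left alone.
- reagent: Loose white reagent bottle with blue cap, 60 mm in diameter, 150 mm high; origin at the centre of its underside. To be left alone.
Not all that is in view belongs to the job. What is meant by the barrel is not brown or purple, and is the larger of those in its own colour.

How it is judged:
On the way, in this order (a step that is already met when the one before it is completed fails the run):
1. the dimmer is turned down to its end stop (value of joint dimmer below 0.08 rad), for 0.2 s.
2. then the barrel is lifted out of its cradle (height (world z) of barrel above 0.085 m), for 0.1 s.
At the end, for the whole second after the job is handed in: Dimmer within 0.1 rad of its stop; barrel still in the V, lens to the lamp, collar within 4 mm of the block, origin within 3 mm of the seat sideways and in height, axis within 0.06 rad; fingers on it, over 3.5 N on each V face (its weight alone gives at most 2 N) (value of joint dimmer below 0.1 rad and y of lens_front in the frame of v_seat between 0.0395 and 0.046 m and x of lens_front in the frame of v_seat between -0.004 and 0.004 m and x of barrel in the frame of v_seat between -0.003 and 0.003 m and z of barrel in the frame of v_seat between -0.003 and 0.003 m and angle between the y axis of barrel and the y axis of v_seat, either way round below 0.06 rad and contact force between barrel and v_near above 3.5 N and contact force between barrel and v_far above 3.5 N and contact force between the fingers and barrel above 3 N and linear speed of barrel below 0.02 m/s); the arm keeps its last pose, push and grip.
It fails at once if the beaker is pushed more than 30 mm or tipped (distance of beaker from where it was at the start of the episode above 0.03 m or angle between beaker's own z axis and vertical above 0.5 rad).
It fails at once if the hand meter is pushed more than 30 mm or tipped (distance of meter from where it was at the start of the episode above 0.03 m or angle between meter's own z axis and vertical above 0.5 rad).
It fails at once if the white bottle is pushed more than 30 mm or tipped (distance of reagent from where it was at the start of the episode above 0.03 m or angle between reagent's own z axis and vertical above 0.5 rad).
It fails at once if the barrel is slammed or forced into the V with more than 80 N on a face (contact force between barrel and v_near above 80 N or contact force between barrel and v_far above 80 N).
It also fails if it takes over 72 s, if anything falls off the work surface, if the arm or the gripper's body presses on something with over 40 N, if the wrist force passes 120 N, or if a joint passes its speed limit or range.

### The arm

A 6-joint arm with a two-finger parallel gripper is mounted at the origin on the work surface. World frame = base frame: x ahead of the robot, y to its left, z up, the work surface at z = 0. Lengths are in m, angles in rad, forces in N, time in s.
With the tool pointing down it reaches from about 0.3 to 0.85 m from the base axis. Payload 4.2 kg.
Tool frame: the origin (TCP) lies between the finger pads; the fingertips stand 22 mm ahead of it and the grasp point (between the pads) lies 3 mm ahead of it (env.tip_reach is the distance from the TCP to the fingertips, in m); z points along the fingers, y is the line along which they close (so a half turn about z gives the same grasp; the last joint's range is limited). The gripper opens to 91 mm and grips with 3 to 60 N. Pads are 32 mm wide; open, the fingers measure 118 mm over their backs; the gripper's body (76 mm by 178 mm) begins 60 mm behind the grasp point.
Start: joints at [-1.186, 0.32, 1.565, -0, 1.257, -0.02], TCP at [0.226, -0.529, 0.236] pointing down, gripper open.
Joint ranges: [-3.11, 3.11], [-0.84, 2.01], [0.21, 2.61], [-1.34, 4.49], [0.05, 2.63], [-2.56, 2.56]. Speed limits (rad/s): [2.57, 2.57, 3.14, 3.14, 3.14, 3.14].

### API

Orientations are given as a 3x3 rotation matrix whose columns are the frame's x, y, z axes.
In Python, from plant import env gives the robot as it stands. The module is installed in compiled form; this text tells all that it offers.
- The arm moves only by the tool send_rows, never from a script. Its argument "commands" is a list that holds one entry, the list of rows, each a list of 7 numbers: the shift along the tool's x, y, z in cm, then the turn, a rotation vector about the tool's x, y, z in degrees, then the finger opening in cm, from 0 to 9.12. A call has 1 to 8 rows; each row shifts and turns the commanded pose from where the row before left it, along the tool's axes as they then stand; what a row does not reach is not made up. A row lasts 1/10 s, in which the tool goes at most 50 mm and 8.59 degrees, less where a joint would pass 70% of its speed; a pose out of reach is approached as far as the arm can. A call with a gripper value outside its range is refused whole. The fingers move at their own pace and stop on an object; "grip_force" is the grip in N (left out, the last holds). Time passes only in rows, so rows that do not move let the fingers close. It gives the time, the measured TCP pose, the force, the opening and the grip force at its end, in the units of the state.
- env.read_state(): the state, without advancing time (a new reading comes with each control period).
- env.camera(name): name is "side" or "top" or "wrist"; returns a dict with "pixels" (384x512x3 uint8, red, green, blue), "range_z" (384x512 float32, m along the optical axis (not along the pixel's ray), 0 where there is no reading), "vertical_fov" (degrees; the focal length in pixels is half the picture's height over the tangent of half this angle, whatever the lens; pixels are square), "cx", "cy" (the principal point, pixels), "R" (3x3) and "t" (3): a world point X has camera coordinates R X + t; the wrist camera has in their place "hand_eye" (4x4, takes a point from camera to tool coordinates, whose origin is the TCP and whose axes are the flange's). Camera axes: x right, y down, z forward; pixel columns grow to the right and rows downward; lengths in m; the calibration is good to about 2 mm. The wrist camera is an equidistant fisheye: a pixel r from the principal point sees the ray r / f radians off the axis. A picture is of the moment at which its call begins: read the wrist's pose just before it.
- env.finish_job(): hands the job in; it is judged then, once.
The state is a dict: "time": time; "joints": joint angles; "qd": joint speeds; "joint_torque": joint torques, N m; "eef_pos": TCP position; "tcp_rot": TCP orientation; "force": force on the tool from outside, world axes, zero at the start; "wrist_torque": the same for the moment, N m; "grip_width": finger opening in m; "grasp_force": force on a finger pad.
Only numpy, scipy, OpenCV 4.12 (cv2) and the standard library are available. Lean on these libraries where they do the work, as an engineer would, in place of code of your own. Each camera call takes 0.05 s, during which the arm holds its last target. There are 200 camera calls.

## Working session

There is one attempt and no reset: what is moved stays moved. The work goes in short steps, Python scripts to look and compute and a tool call to move; the robot and the scene stay as the last step left them, time stands still between calls to the robot, and variables do not carry over. Pictures are saved under pics/ and viewed, at most 10 in all, crops included, and the job is handed in when it is done.

Besides the shell and the picture viewer there is one more tool, called after ">>>" in YAML: its name, and indented under it one key for each argument. send_rows: Moves the arm, as the interface text tells. Its arguments: {"type":"object","properties":{"commands":{"type":"array","items":{"type":"array","items":{"type":"array","items":{"type":"number"}}}},"grip_force":{"type":"number"}},"required":["commands"]}

```bash
mkdir -p pics
cat > h.py <<'E'
import numpy as np, cv2
from plant import env
def grab(n):
    s=env.read_state(); c=env.camera(n); c['s']=s
    c['f']=192/np.tan(np.radians(c['vertical_fov'])/2); return c
def save(c,fn,crop=None,k=1):
    im=c['pixels'][:,:,::-1]
    if crop: x0,y0,x1,y1=crop; im=im[y0:y1,x0:x1]
    cv2.imwrite('pics/'+fn,cv2.resize(im,None,fx=k,fy=k,interpolation=cv2.INTER_CUBIC))
def ray(c,u,v):
    p=np.stack([(np.asarray(u,float)-c['cx'])/c['f'],(np.asarray(v,float)-c['cy'])/c['f']],-1)
    if 'hand_eye' in c:
        r=np.linalg.norm(p,axis=-1,keepdims=True)+1e-12
        d=np.concatenate([p/r*np.sin(r),np.cos(r)],-1)
        H=np.array(c['hand_eye']);Rw=np.array(c['s']['tcp_rot'])
        return Rw@H[:3,3]+np.array(c['s']['eef_pos']), d@(Rw@H[:3,:3]).T
    d=np.concatenate([p,np.ones(p.shape[:-1]+(1,))],-1)
    R=np.array(c['R']);return -R.T@np.array(c['t']), d@R
def onplane(c,u,v,z):
    o,d=ray(c,u,v); return o+d*((z-o[2])/d[...,2])[...,None]
def cloud(c):
    """world xyz per pixel from range_z"""
    v,u=np.mgrid[:384,:512]; o,d=ray(c,u,v)
    if 'hand_eye' in c:
        p=np.hypot((u-c['cx'])/c['f'],(v-c['cy'])/c['f']); d=d/np.cos(p)[...,None]
    P=o+d*c['range_z'][...,None]; P[c['range_z']<=0]=np.nan; return P
E
python3 - <<'E'
from h import *
ims=[]
for n in ['side','top','wrist']:
    c=grab(n); save(c,n+'0.png',k=1.5); print(n,c['vertical_fov'],c['cx'],c['cy'],c.get('R'),c.get('t'),c.get('hand_eye'))
s=env.read_state();print(s['force'],s['tcp_rot'],s['time'],env.tip_reach)
E
```

```text
side 42.66911807551105 263.6773094142106 177.94691172541818 [[-0.85765261 -0.51419434  0.00601556]
 [-0.31530632  0.51660345 -0.79605452]
 [ 0.40621907 -0.68463498 -0.60519502]] [0.41509382 0.27129437 1.0254668 ] None
top 56.243837777791676 258.5174576415353 186.1323558168521 [[ 0.01954753 -0.99967792  0.01618495]
 [-0.99614394 -0.02085812 -0.08521844]
 [ 0.08552858 -0.01445673 -0.99623083]] [-0.04091104  0.51305853  1.22191468] None
wrist 65.70646984690485 261.2234097940154 195.32284748732542 None None [[-3.73097153e-04 -9.61573778e-01 -2.74546407e-01  7.87888359e-02]
 [ 9.99999867e-01 -4.56817468e-04  2.41003319e-04  4.04620580e-05]
 [-3.57160066e-04 -2.74546281e-01  9.61573820e-01 -1.47906974e-01]
 [ 0.00000000e+00  0.00000000e+00  0.00000000e+00  1.00000000e+00]]
[-0.32589017 -0.19154494 -0.46080404] [[ 9.19171466e-01  3.93857311e-01 -4.83926592e-04]
 [ 3.93857607e-01 -9.19170663e-01  1.21580427e-03]
 [ 3.40422744e-05 -1.30813076e-03 -9.99999144e-01]] 0.15 0.022
```

View pics/top0.png

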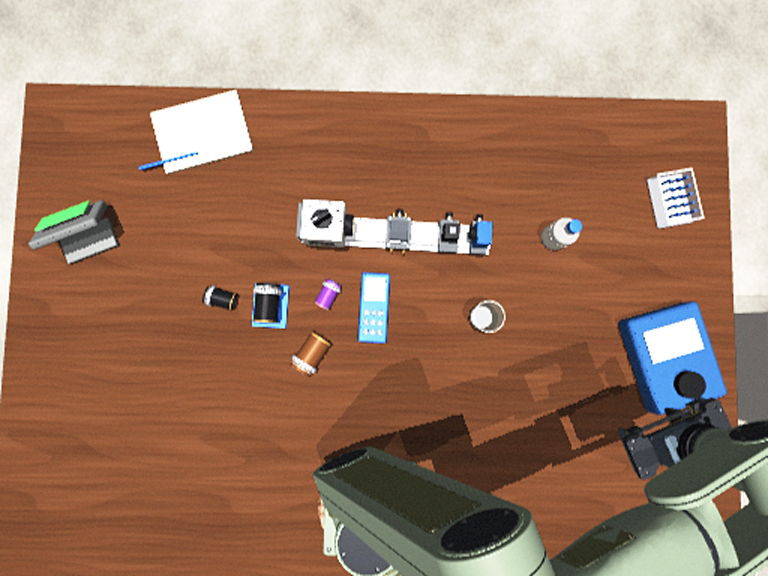

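View pics/side0.png

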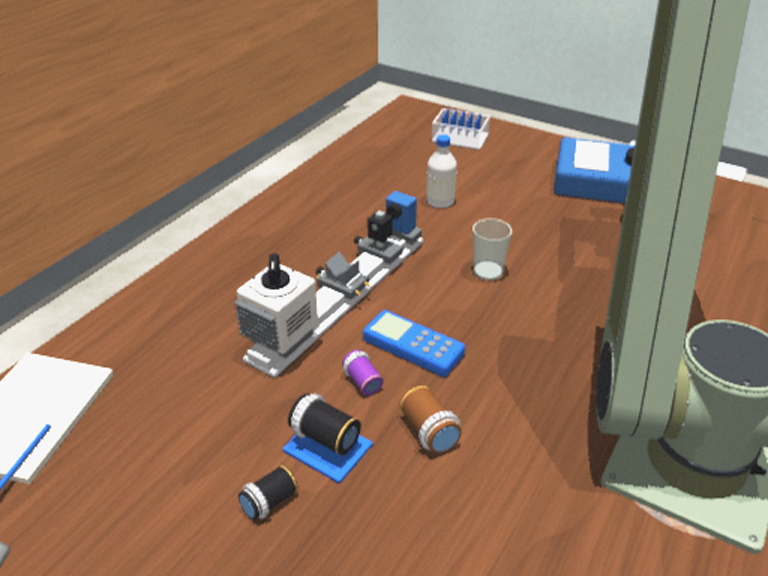

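The top view (shown at 1.5x) shows the lamp and knob at about (322,218), the V-block at (400,230) and the beaker at (487,316). The meter is at (374,307) and the bottle at (565,233).

Things that could be taken for the barrel:
- **Large black:** in the blue cradle at (268,303).
- **Small black:** at (220,297).
- **Brown:** at (312,353).
- **Purple:** at (328,293).

I choose the large black one in the cradle and will check it in a close crop.

Run:
```python
from h import *
c=grab('top'); save(c,'crop1.png',(125,120,285,230),5)
P=cloud(c)
for n,(u,v) in dict(knob=(214,144),lamp=(204,160),vblk=(267,153),barrel=(179,202),cradle=(191,215),meter=(250,205),beaker=(325,211),bottle=(376,155)).items(): print(n,P[v,u].round(4))
s=grab('side'); Q=cloud(s)
for n,(u,v) in dict(knobtop=(183,171),barrel=(216,282),table=(300,300)).items(): print(n,Q[v,u].round(4))
```

```text
knob [0.6262 0.1099 0.1799]
lamp [0.5864 0.1478 0.1152]
vblk [ 0.624  -0.0566  0.0581]
barrel [0.4515 0.2315 0.0722]
cradle [0.4096 0.2028 0.0005]
meter [ 0.4478 -0.0025  0.025 ]
beaker [ 0.4328 -0.2658  0.0021]
bottle [ 0.6154 -0.4088  0.1139]
knobtop [0.6313 0.1074 0.1799]
barrel [0.4424 0.2564 0.0694]
table [0.2995 0.1587 0.0015]
```

View pics/crop1.png

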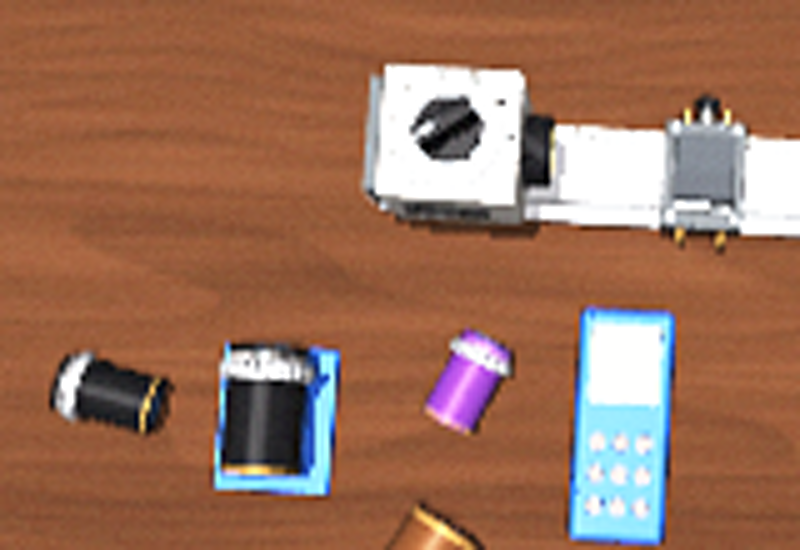

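The crop confirms the choice: the large black tube with the bright collar sits in the blue cradle, lens end up in the picture, at about (265,410). The small black one at (110,390) is outside it. The knob's white mark is at the bar's left-lower end, (425,132), so about 67 degrees of anticlockwise turn remain to the stop.

Next I move over the lamp for a close look.

>>> send_rows:
  commands:
    - [[2,-1.4,-0.6,0,0,0,9.1],[3.6,-2.5,-0.6,0,0,0,9.1],[3.6,-2.5,-0.6,0,0,0,9.1],[3.6,-2.5,-0.6,0,0,0,9.1],[3.6,-2.5,-0.6,0,0,0,9.1],[3.6,-2.5,-0.6,0,0,0,9.1],[3.6,-2.5,-0.6,0,0,0,9.1],[3.6,-2.5,-0.6,0,0,0,9.1]]

```text
time: 1.05
eef_pos: [0.4026, -0.2461, 0.2843]
tcp_rot: [[0.919, 0.394, 0.0], [0.394, -0.919, -0.0], [0.0, 0.0, -1.0]]
force: [0.1, 0.1, -0.7]
grip_width: 0.0909
grasp_force: 0.0
```

>>> send_rows:
  commands:
    - [[4,-2.8,-0.3,0,0,0,9.1],[4,-2.8,-0.3,0,0,0,9.1],[4,-2.8,-0.3,0,0,0,9.1],[4,-2.8,-0.3,0,0,0,9.1],[4,-2.8,-0.3,0,0,0,9.1],[4,-2.8,0,0,0,0,9.1],[4,-2.8,0,0,0,0,9.1],[4,-2.8,0,0,0,0,9.1]]

```text
time: 1.85
eef_pos: [0.6087, 0.0862, 0.2989]
tcp_rot: [[0.919, 0.394, 0.0], [0.394, -0.919, -0.0], [-0.0, 0.0, -1.0]]
force: [1.6, -1.4, 1.0]
grip_width: 0.0913
grasp_force: 0.0
```

>>> send_rows:
  commands:
    - [[1.5,-1,0,0,0,0,9.1],[0,0,0,0,0,-8.5,9.1],[0,0,0,0,0,-8.5,9.1],[0,0,0,0,0,-8.5,9.1],[0,0,0,0,0,-8.5,9.1],[0,0,0,0,0,-8.5,9.1],[0,0,0,0,0,-8.5,9.1],[0,0,0,0,0,-8.5,9.1]]

```text
time: 2.65
eef_pos: [0.6177, 0.0993, 0.2987]
tcp_rot: [[0.121, 0.993, -0.0], [0.993, -0.121, -0.0], [-0.0, -0.0, -1.0]]
force: [-0.6, -0.5, -0.4]
grip_width: 0.0907
grasp_force: 0.0
```

>>> send_rows:
  commands:
    - [[0,0,0,0,0,-8.5,9.1],[0,0,0,0,0,-8.5,9.1],[0,0,0,0,0,-8.5,9.1],[0,0,0,0,0,0,9.1],[0,0,0,0,0,0,9.1]]

```text
time: 3.15
eef_pos: [0.6178, 0.0993, 0.2988]
tcp_rot: [[-0.309, 0.951, -0.0], [0.951, 0.309, -0.0], [-0.0, -0.0, -1.0]]
force: [0.3, -0.8, -0.9]
grip_width: 0.0909
grasp_force: 0.0
```

Run:
```python
from h import *
c=grab('wrist'); save(c,'w1.png',k=1.5); s=c['s']; print(s['time'],s['eef_pos'],s['tcp_rot'],s['force'],s['joints'])
np.savez('w1.npz',P=cloud(c),px=c['pixels'])
P=cloud(c); m=(P[...,2]>0.165)&(P[...,2]<0.19)&(np.hypot(P[...,0]-.626,P[...,1]-.11)<.06)
q=P[m]; print(m.sum(),np.median(q,0)); 
v,u=np.nonzero(m); print(u.min(),u.max(),v.min(),v.max())
```

```text
3.15 [0.61779378 0.09930873 0.29879673] [[-3.09282977e-01  9.50970042e-01 -1.43388146e-04]
 [ 9.50970050e-01  3.09282962e-01 -1.12545807e-04]
 [-6.26801800e-05 -1.71166334e-04 -9.99999983e-01]] [ 0.26528817 -0.83786249 -0.91375306] [ 1.41049933e-01  3.72624683e-01  1.32813315e+00 -9.20445567e-05
  1.44099260e+00 -1.73377089e-01]
651 [0.62945408 0.11507686 0.177864  ]
266 289 162 207
```

View pics/w1.png

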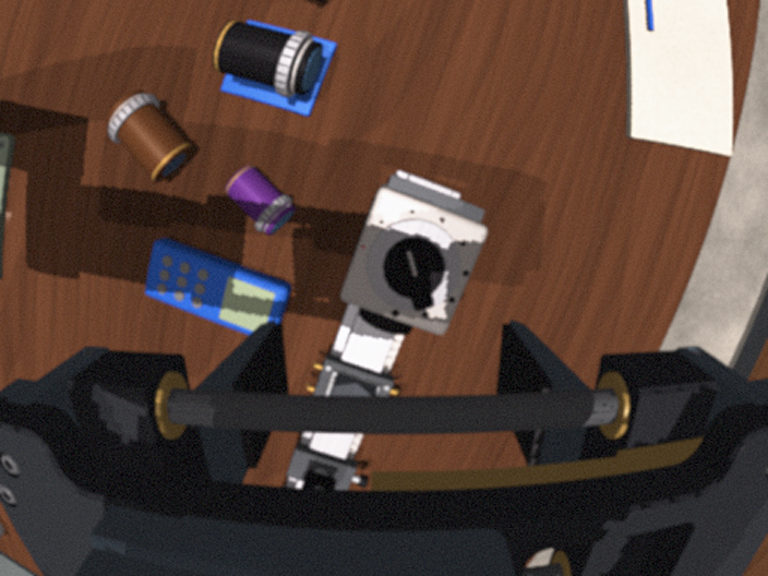

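The wrist view shows the knob at (414,275) with the white mark at its upper end, and the lamp's red-dot side on the left at about (360,247). The barrel in its cradle is at (270,60), and the V-block at (352,380) is partly behind the gripper. I now measure the shapes from the top and wrist views.

```bash
cat >> h.py <<'E'
def rect(q):
    (x,y),(w,h),a=cv2.minAreaRect((q[:,:2]*1000).astype(np.float32))
    if w<h: w,h,a=h,w,a+90
    return np.round([x,y,w,h,(a+90)%180-90],1), np.median(q[:,2]).round(4), len(q)
def sel(P,x,y,r,z0,z1):
    m=(P[...,2]>z0)&(P[...,2]<z1)&(np.hypot(P[...,0]-x,P[...,1]-y)<r); return m
E
python3 - <<'E'
from h import *
d=np.load('w1.npz'); Pw=d['P']; pw=d['px']
c=grab('top'); Pt=cloud(c); pt=c['pixels']
s=grab('side'); Ps=cloud(s); ps=s['pixels']
for n,P,p in(('w',Pw,pw),('t',Pt,pt),('s',Ps,ps)):
    print(n,'bar',rect(P[sel(P,.628,.112,.04,.172,.19)]))
    m=sel(P,.628,.112,.035,.165,.19)
    w=m&(p.min(-1)>110); print('  mark',P[w].mean(0) if w.any() else None,w.sum())
    print('  lamptop',rect(P[sel(P,.628,.112,.08,.130,.142)]))
    q=p.astype(int); r=sel(P,.628,.112,.08,.125,.145)&(q[...,0]>q[...,1]+60)&(q[...,0]>q[...,2]+60); print('  red',P[r].mean(0) if r.any() else 0,r.sum())
    print('  barrel',rect(P[sel(P,.449,.235,.07,.06,.09)]), P[sel(P,.449,.235,.07,.06,.09)][:,2].max())
    b=(q[...,2]>q[...,0]+60)&sel(P,.449,.235,.09,.003,.015); print('  plate',rect(P[b]))
    m=sel(P,.624,-.057,.045,.064,.09); print('  vtop',rect(P[m]) if m.sum()>3 else 0)
    rail=(p.min(-1)>150)&(P[...,2]>.01)&(P[...,2]<.06)&(abs(P[...,0]-.62)<.08)&(P[...,1]>-.2)&(P[...,1]<.06); print('  rail',rect(P[rail]))
E
```

```text
w bar (array([630.5, 113.6,  42.1,  14. , -56.2]), np.float64(0.1779), 634)
  mark [0.64469392 0.10216374 0.17631929] 11
  lamptop (array([630.2, 113.6,  89.7,  85.3,  87.1]), np.float64(0.1345), 4543)
  red 0 0
  barrel (array([455.5, 240.9,  88.7,  57.9,  -1.5]), np.float64(0.0723), 2236) 0.08232979527609313
  plate (array([452.1, 242.1,  99.5,  80.4,  -2.6]), np.float64(0.007), 976)
  vtop (array([622.8, -36. ,  40.9,  12.3,   0.7]), np.float64(0.0675), 82)
  rail (array([623.1, -90.6, 216.3,  77.3, -88.1]), np.float64(0.03), 1405)
t bar (array([0., 0., 0., 0., 0.]), np.float64(nan), 0)
  mark None 0
  lamptop (array([601.1, 155.1,  28.2,   7.2,   1.9]), np.float64(0.1342), 14)
  red 0 0
  barrel (array([427.4, 257.5,  33. ,  20.1,  -4.8]), np.float64(0.0718), 53) 0.07971930717556908
  plate (array([425.4, 279.6,  53.6,  14.9,  15.1]), np.float64(0.0089), 26)
  vtop (array([ 6.20e+02, -5.11e+01,  4.46e+01,  3.74e+01,  4.00e-01]), np.float64(0.0701), 107)
  rail (array([625.9, -72.6, 256.9,  83.9,  88.1]), np.float64(0.0316), 1001)
s bar (array([627.7, 117.2,  39.9,  14.1, -55.9]), np.float64(0.179), 84)
  mark [0.61974772 0.12870507 0.18146053] 1
  lamptop (array([628. , 116.1,  91.9,  85.6,  88.4]), np.float64(0.1357), 625)
  red 0 0
  barrel (array([453.9, 245. ,  89.5,  57.9,  -0.9]), np.float64(0.0731), 880) 0.08413923051209493
  plate (array([450.2, 244.9, 102.3,  80.7,  -2.3]), np.float64(0.0087), 774)
  vtop (array([622.4, -48. ,  47.1,  44. ,  -2.1]), np.float64(0.07), 149)
  rail (array([621.2, -70.6, 258.6,  91.7,  86.9]), np.float64(0.0315), 797)
  return _methods._mean(a, axis=axis, dtype=dtype,
  ret = ret.dtype.type(ret / rcount)
```

>>> send_rows:
  commands:
    - [[0.5,0.8,0.5,0,0,0,9.1],[0.5,0.85,1,0,0,0,9.1],[0,0,1.5,0,0,-8,9.1],[0,0,1.5,0,0,-8,9.1],[0,0,1,0,0,0,9.1],[0,0,0.5,0,0,0,9.1],[0,0,0,0,0,0,9.1],[0,0,0,0,0,0,9.1]]

```text
time: 4.1
eef_pos: [0.6307, 0.1141, 0.2394]
tcp_rot: [[-0.561, 0.828, 0.001], [0.828, 0.561, 0.0], [-0.0, 0.001, -1.0]]
force: [0.3, 0.0, -0.4]
grip_width: 0.0908
grasp_force: 0.0
```

Run:
```python
from h import *
c=grab('wrist'); P=cloud(c); s=c['s']; save(c,'w2.png',(160,90,360,240),4)
print(s['eef_pos'],s['tcp_rot'][:,0],s['force'],s['wrist_torque'])
m=sel(P,.63,.114,.04,.172,.19)
print('bar',rect(P[m])); 
R=np.array(s['tcp_rot']);r=rect(P[m])[0]; print('tool offset mm',R.T@(np.array([r[0],r[1],170])-1000*np.array(s['eef_pos'])))
print('lamptop',rect(P[sel(P,.63,.114,.08,.130,.142)]))
# ray check of the bar top outline at z=.179
v,u=np.nonzero(m); print(rect(onplane(c,u,v,.179)))
```

```text
[0.63074938 0.11412882 0.23937481] [-5.60986435e-01  8.27824855e-01 -4.78911715e-04] [ 0.34043195  0.00825966 -0.36794617] [ 0.06178323 -0.12488113  0.02372929]
bar (array([630.2, 114.2,  41.2,  14.1, -56.6]), np.float64(0.1779), 966)
tool offset mm [ 0.40034218 -0.47416779 69.37424458]
lamptop (array([630.1, 114.2,  89.3,  84.8,  87.5]), np.float64(0.1346), 6365)
(array([629.1, 115.4,  41.3,  13.8, -55.9]), np.float64(0.179), 966)
```

View pics/w2.png

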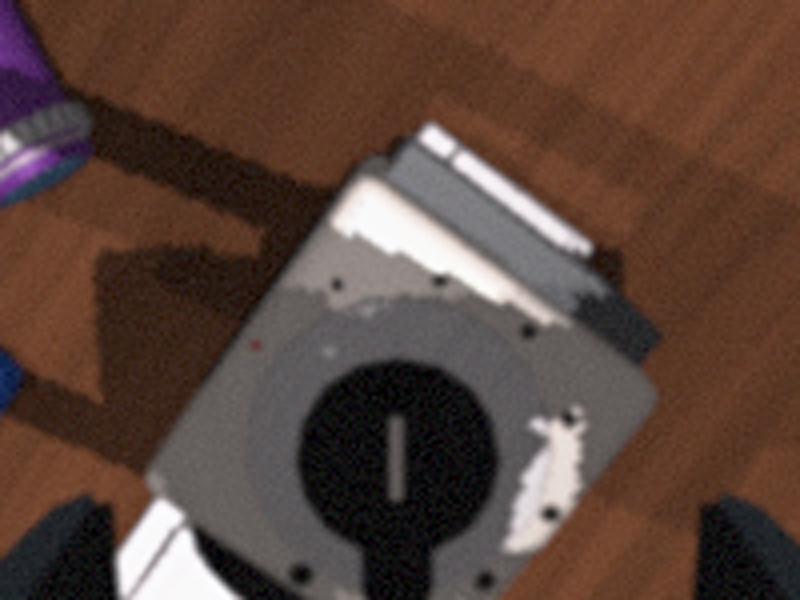

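The close view shows the mark on the bar's upper end at (397,455) and the red dot at (255,345). That puts the dot about 52–54 degrees anticlockwise of the mark. The bar is centred between the open fingers, so I descend and grip it.

>>> send_rows:
  commands:
    - [[0,0,1,0,0,0,9.1],[0,0,1.5,0,0,0,9.1],[0,0,1.5,0,0,0,7],[0,0,1.3,0,0,0,5],[0,0,1,0,0,0,3],[0,0,0,0,0,0,2],[0,0,0,0,0,0,1.2],[0,0,0,0,0,0,1.2]]
  grip_force: 15

```text
time: 4.95
eef_pos: [0.6309, 0.114, 0.1768]
tcp_rot: [[-0.562, 0.827, 0.002], [0.827, 0.562, 0.0], [-0.001, 0.002, -1.0]]
force: [-0.6, -0.3, -0.5]
grip_width: 0.0458
grasp_force: 0.0
```

>>> send_rows:
  commands:
    - [[0,0,0,0,0,0,1.2],[0,0,0,0,0,0,1.2],[0,0,0,0,0,0,1.2],[0,0,0,0,0,0,1.2]]

```text
time: 5.35
eef_pos: [0.6294, 0.1132, 0.1761]
tcp_rot: [[-0.562, 0.827, -0.003], [0.827, 0.562, -0.002], [-0.0, -0.003, -1.0]]
force: [-5.2, -4.2, 4.4]
grip_width: 0.0141
grasp_force: 2.9
```

Run:
```python
from h import *
s=env.read_state(); print({k:np.round(s[k],3) for k in('time','eef_pos','force','wrist_torque','grip_width','grasp_force')})
```

```text
{'time': np.float64(5.35), 'eef_pos': array([0.629, 0.113, 0.176]), 'force': array([-5.221, -4.167,  4.417]), 'wrist_torque': array([-0.619,  0.708,  0.013]), 'grip_width': np.float64(0.014), 'grasp_force': np.float64(2.913)}
```

>>> send_rows:
  commands:
    - [[0,0,0,0,0,-5,1.2],[0,0,0,0,0,-7,1.2],[0,0,0,0,0,-7,1.2],[0,0,0,0,0,-7,1.2],[0,0,0,0,0,-7,1.2],[0,0,0,0,0,-7,1.2],[0,0,0,0,0,-7,1.2],[0,0,0,0,0,-3,1.2]]
  grip_force: 20

```text
time: 6.15
eef_pos: [0.6293, 0.1133, 0.1761]
tcp_rot: [[-0.995, 0.098, -0.002], [0.098, 0.995, -0.001], [0.002, -0.002, -1.0]]
force: [-4.0, -1.1, 2.4]
grip_width: 0.0141
grasp_force: 20.0
```

Run:
```python
from h import *
s=env.read_state(); print({k:np.round(s[k],3) for k in('time','eef_pos','force','wrist_torque','grip_width','grasp_force')})
R=s['tcp_rot'];print(np.degrees(np.arctan2(R[1][0],R[0][0])))
```

```text
{'time': np.float64(6.15), 'eef_pos': array([0.629, 0.113, 0.176]), 'force': array([-3.953, -1.105,  2.434]), 'wrist_torque': array([-0.222,  0.353, -0.134]), 'grip_width': np.float64(0.014), 'grasp_force': np.float64(20.0)}
174.37312174501207
```

>>> send_rows:
  commands:
    - [[0,0,0,0,0,-2,1.2],[0,0,0,0,0,-2,1.2],[0,0,0,0,0,0,1.2]]

```text
time: 6.45
eef_pos: [0.6294, 0.1133, 0.1761]
tcp_rot: [[-0.999, 0.033, -0.002], [0.033, 0.999, -0.001], [0.002, -0.001, -1.0]]
force: [-3.9, -2.7, 3.8]
grip_width: 0.0139
grasp_force: 20.0
```

Run:
```python
from h import *
s=env.read_state(); print({k:np.round(s[k],3) for k in('time','eef_pos','force','wrist_torque','grip_width','grasp_force')})
R=s['tcp_rot'];print(np.degrees(np.arctan2(R[1][0],R[0][0])))
```

```text
{'time': np.float64(6.45), 'eef_pos': array([0.629, 0.113, 0.176]), 'force': array([-3.858, -2.66 ,  3.773]), 'wrist_torque': array([-0.349,  0.562, -0.507]), 'grip_width': np.float64(0.014), 'grasp_force': np.float64(20.04)}
178.10400807517087
```

>>> send_rows:
  commands:
    - [[0,0,0,0,0,-1,1.2],[0,0,0,0,0,0,1.2],[0,0,0,0,0,0,1.2]]

```text
time: 6.75
eef_pos: [0.6294, 0.1133, 0.1761]
tcp_rot: [[-1.0, 0.016, -0.002], [0.016, 1.0, -0.001], [0.002, -0.001, -1.0]]
force: [-4.8, -2.8, 3.8]
grip_width: 0.0146
grasp_force: 20.4
```

Run:
```python
from h import *
s=env.read_state(); print({k:np.round(s[k],3) for k in('time','eef_pos','force','wrist_torque','grip_width','grasp_force')})
R=s['tcp_rot'];print(np.degrees(np.arctan2(R[1][0],R[0][0])))
```

```text
{'time': np.float64(6.75), 'eef_pos': array([0.629, 0.113, 0.176]), 'force': array([-4.753, -2.772,  3.787]), 'wrist_torque': array([-0.458,  0.673, -0.786]), 'grip_width': np.float64(0.015), 'grasp_force': np.float64(20.372)}
179.09627540025707
```

>>> send_rows:
  commands:
    - [[0,0,0,0,0,0,3],[0,0,0,0,0,0,5],[0,0,0,0,0,0,7],[0,0,-1.5,0,0,0,7],[0,0,-3,0,0,0,9.1],[0,0,-4,0,0,0,9.1],[0,0,-4,0,0,0,9.1],[0,0,0,0,0,0,9.1]]

```text
time: 7.55
eef_pos: [0.6331, 0.1147, 0.3077]
tcp_rot: [[-1.0, 0.014, 0.013], [0.014, 1.0, 0.002], [-0.013, 0.002, -1.0]]
force: [0.4, -0.3, 0.7]
grip_width: 0.0758
grasp_force: 0.0
```

Run:
```python
from h import *
c=grab('wrist'); P=cloud(c); s=c['s']; np.savez('w3.npz',P=P,px=c['pixels'])
print(s['eef_pos'],s['joints'],s['force'])
print('bar',rect(P[sel(P,.63,.114,.04,.172,.19)]))
print('lamptop',rect(P[sel(P,.63,.114,.08,.130,.142)]))
print('barrel',rect(P[sel(P,.455,.241,.07,.06,.09)]))
```

```text
[0.63307726 0.11471459 0.30774897] [ 1.61310969e-01  3.92745499e-01  1.27551531e+00  1.45392454e-04
  1.45988773e+00 -1.39597883e+00] [ 0.37793695 -0.30877005  0.68234138]
bar (array([629.7, 114.2,  41.1,  13.6,  -1.1]), np.float64(0.1779), 591)
lamptop (array([630.4, 113.8,  90.1,  84.5,  87.6]), np.float64(0.1345), 4339)
barrel (array([455.3, 241.6,  88.9,  57.2,  -3.9]), np.float64(0.0724), 2107)
```

>>> send_rows:
  commands:
    - [[0.3,-3,0.5,0,0,0,9.1],[0.3,-4.5,1,0,0,0,9.1],[0.3,-4.5,1.5,0,0,0,9.1],[0,-4.5,1.5,0,0,0,9.1],[0,0,0.3,0,0,8.1,9.1],[0,0,0,0,0,8.1,9.1],[0,0,0,0,0,8.1,9.1],[0,0,0,0,0,8.1,9.1]]

```text
time: 8.4
eef_pos: [0.6185, -0.0509, 0.2511]
tcp_rot: [[-0.833, 0.553, -0.003], [0.553, 0.833, 0.0], [0.002, -0.001, -1.0]]
force: [0.3, 0.1, 0.2]
grip_width: 0.091
grasp_force: 0.0
```

>>> send_rows:
  commands:
    - [[0,0,0,0,0,8.1,9.1],[0,0,0,0,0,8.1,9.1],[0,0,0,0,0,8.1,9.1],[0,0,0,0,0,8.1,9.1],[0,0,0,0,0,8.1,9.1],[0,0,0,0,0,8.1,9.1],[0,0,0,0,0,8.1,9.1],[0,0,0,0,0,0,9.1]]

```text
time: 9.2
eef_pos: [0.6186, -0.0507, 0.2514]
tcp_rot: [[-0.002, 1.0, -0.002], [1.0, 0.002, 0.0], [0.0, -0.002, -1.0]]
force: [0.0, 0.3, 0.2]
grip_width: 0.0909
grasp_force: 0.0
```

Run:
```python
from h import *
c=grab('wrist'); P=cloud(c); s=c['s']; np.savez('w4.npz',P=P,px=c['pixels']); save(c,'w4.png',k=1.5)
print(s['eef_pos'],s['tcp_rot'][:,0],s['joints'][5])
q=P[sel(P,.622,-.05,.045,.046,.09)]
for y in np.arange(-.085,-.01,.005):
    a=q[abs(q[:,1]-y)<.0025]
    if len(a): print(round(y,3),len(a),'x',a[:,0].min().round(4),a[:,0].max().round(4),'z',a[:,2].min().round(4),a[:,2].max().round(4))
q=P[sel(P,.622,-.05,.045,.066,.09)]; print('top',rect(q))
```

```text
[ 0.61861996 -0.05067526  0.25137044] [-2.19710667e-03  9.99997547e-01  2.79304592e-04] -0.10249723372269982
-0.075 11 x 0.5919 0.6562 z 0.0461 0.0476
-0.07 146 x 0.5894 0.6548 z 0.0463 0.0768
-0.065 161 x 0.5981 0.6473 z 0.0461 0.076
-0.06 161 x 0.5994 0.6483 z 0.0465 0.0761
-0.055 170 x 0.5995 0.6483 z 0.0467 0.0773
-0.05 176 x 0.5995 0.6482 z 0.0464 0.0769
-0.045 173 x 0.5996 0.6481 z 0.0465 0.0774
-0.04 170 x 0.5997 0.6491 z 0.0467 0.077
-0.035 184 x 0.5997 0.6539 z 0.0466 0.0762
-0.03 164 x 0.5914 0.6563 z 0.046 0.0763
-0.025 3 x 0.5926 0.5949 z 0.0462 0.047
top (array([623.7, -51.3,  43.2,  40.2,  -2.2]), np.float64(0.071), 637)
```

View pics/w4.png

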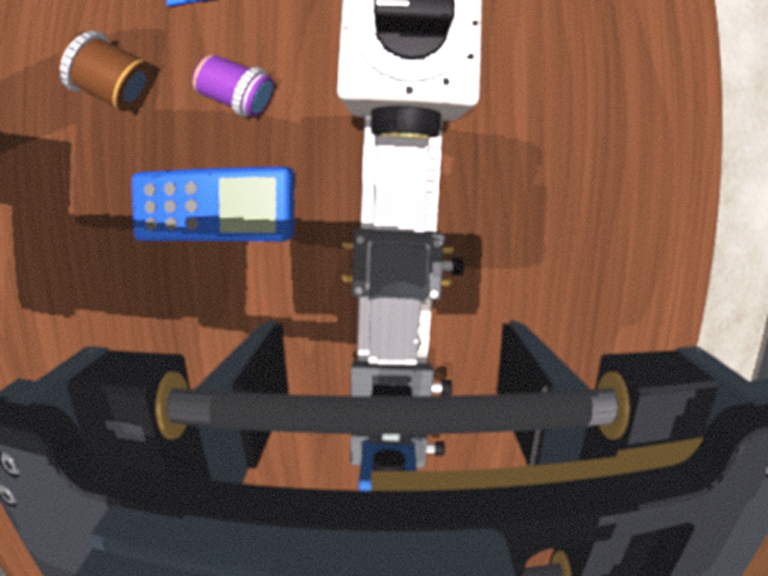

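The view shows the bar square to the rail with the mark on the robot's side, at (385,5). The V-block is at (398,262) with its carrier, and the meter, at (213,205), is undisturbed. Next I move over the barrel.

>>> send_rows:
  commands:
    - [[2.2,-1.2,0,0,0,0,9.1],[3.8,-2.2,0,0,0,0,9.1],[4,-2.2,0,0,0,0,9.1],[4,-2.2,0,0,0,0,9.1],[4,-2.2,0,0,0,0,9.1],[4,-2.2,0,0,0,0,9.1],[4,-2.2,0,0,0,0,9.1],[3.2,-2,0,0,0,0,9.1]]

```text
time: 10.05
eef_pos: [0.4531, 0.2427, 0.2524]
tcp_rot: [[-0.006, 1.0, -0.001], [1.0, 0.006, 0.0], [0.0, -0.001, -1.0]]
force: [0.4, -0.6, 0.2]
grip_width: 0.0912
grasp_force: 0.0
```

>>> send_rows:
  commands:
    - [[0,0,0,0,0,8.4,9.1],[0,0,0,0,0,8.4,9.1],[0,0,0,0,0,8.4,9.1],[0,0,0,0,0,8.4,9.1],[0,0,0,0,0,8.4,9.1],[0,0,0,0,0,8.4,9.1],[0,0,0,0,0,8.4,9.1],[0,0,0,0,0,8.4,9.1]]

```text
time: 10.85
eef_pos: [0.4543, 0.2408, 0.2523]
tcp_rot: [[0.922, 0.387, -0.001], [0.387, -0.922, -0.0], [-0.001, 0.0, -1.0]]
force: [-0.2, 0.5, 1.5]
grip_width: 0.091
grasp_force: 0.0
```

>>> send_rows:
  commands:
    - [[0,0,0,0,0,8.4,9.1],[0,0,0,0,0,8.4,9.1],[0,0,0,0,0,8.4,9.1],[0,0,0,0,0,0,9.1],[0,0,0,0,0,0,9.1]]

```text
time: 11.35
eef_pos: [0.4544, 0.2408, 0.2525]
tcp_rot: [[0.999, -0.036, -0.001], [-0.036, -0.999, -0.0], [-0.001, 0.0, -1.0]]
force: [0.6, 0.1, 1.7]
grip_width: 0.0912
grasp_force: 0.0
```

```bash
cat > meas.py <<'E'
from h import *
c=grab('wrist'); P=cloud(c); s=c['s']; px=c['pixels'].astype(int)
R=np.array(s['tcp_rot']); p0=np.array(s['eef_pos']); print(p0,R[:,0],s['joints'][5],s['force'])
q=P[sel(P,.453,.242,.075,.056,.095)]
print('barrel',rect(q)); print('plate',rect(P[(px[...,2]>px[...,0]+60)&sel(P,.452,.242,.09,.003,.015)]))
# profile along axis
a=np.radians(rect(q)[0][4]); ax=np.array([np.cos(a),np.sin(a)]); n=np.array([-ax[1],ax[0]]); ctr=rect(q)[0][:2]/1000
t=(q[:,:2]-ctr)@ax; w=(q[:,:2]-ctr)@n
for b in np.arange(-.05,.052,.004):
    m=abs(t-b)<.002
    if m.sum()>3: print(round(b,3),m.sum(),w[m].min().round(4),w[m].max().round(4),q[m,2].max().round(4))
E
python3 meas.py
```

```text
[0.45437793 0.24083058 0.25253441] [ 9.99365982e-01 -3.55997155e-02 -5.41921148e-04] 2.071439928135882 [0.61238077 0.07805151 1.67235212]
barrel (array([455.1, 241.6,  88.9,  60.8,  -2.7]), np.float64(0.0723), 3275)
plate (array([451.3, 242.2,  99.1,  79.9,  -2.1]), np.float64(0.007), 1167)
-0.042 126 -0.0252 0.0251 0.0763
-0.038 134 -0.0251 0.0237 0.0768
-0.034 131 -0.025 0.0236 0.0759
-0.03 132 -0.0248 0.025 0.0759
-0.026 138 -0.0247 0.0249 0.0762
-0.022 129 -0.0245 0.0249 0.0764
-0.018 137 -0.0244 0.0248 0.0772
-0.014 142 -0.0243 0.0248 0.0766
-0.01 136 -0.0242 0.0248 0.0766
-0.006 146 -0.024 0.0247 0.0763
-0.002 139 -0.0239 0.0247 0.0773
0.002 146 -0.0251 0.0247 0.0766
0.006 144 -0.025 0.0246 0.0765
0.01 150 -0.0249 0.0246 0.0763
0.014 142 -0.0248 0.0246 0.0765
0.018 145 -0.0246 0.0245 0.0765
0.022 128 -0.0304 0.0304 0.0818
0.026 188 -0.0303 0.0304 0.0816
0.03 219 -0.0302 0.0304 0.0813
0.034 155 -0.0243 0.0245 0.0762
0.038 150 -0.0241 0.0245 0.0761
0.042 173 -0.0228 0.0245 0.076
0.046 42 -0.0194 0.0174 0.0705
```

Run:
```python
from h import *
c=grab('wrist'); P=cloud(c); s=c['s']
m=(P[...,2]>.015)&(P[...,2]<.1)&(P[...,1]>.276)&(P[...,1]<.36)&(abs(P[...,0]-.452)<.06); q=P[m]; print(rect(q),q.min(0),q.max(0))
for y in np.arange(.276,.3,.004):
    a=q[abs(q[:,1]-y)<.002]; print(round(y,3),len(a), a.max(0) if len(a) else '', a[:,0].min() if len(a) else '')
px=c['pixels'].astype(int)
# fine collar/rear edges along the axis
q=sel(P,.455,.2416,.075,.066,.095); ax=np.array([np.cos(np.radians(-2.6)),np.sin(np.radians(-2.6))]); 
t=(P[...,:2]-[.4551,.2416])@ax; 
print('rear',t[q].min(),'front',t[q].max()); m=q&(P[...,2]>.0785); print('collar',np.percentile(t[m],[0,2,98,100]))
save(c,'w5.png',(130,60,390,240),3)
```

```text
(array([463.7, 342.3,  44.7,  38.6,  75.2]), np.float64(0.0368), 964) [0.44076281 0.3174594  0.01512854] [0.48757316 0.35999299 0.04228252]
0.276 0  
0.28 0  
0.284 0  
0.288 0  
0.292 0  
0.296 0  
rear -0.04411140322332526 front 0.044317952999345975
collar [0.02185156 0.02189457 0.03095959 0.03114116]
```

View pics/w5.png

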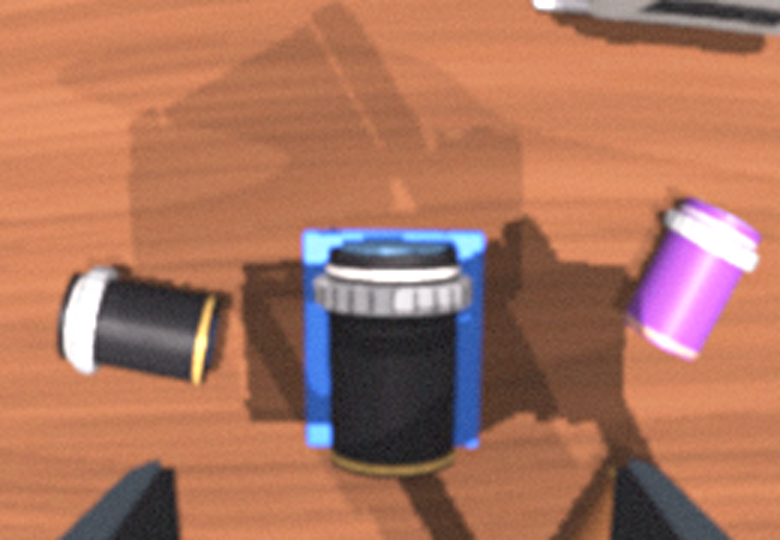

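The close view shows the large black barrel on the cradle at (395,350), its collar at (393,293) and lens end up. The small black barrel's near edge, at (215,340), clears the fingers by about 16 mm. I go down with the opening reduced to 8 cm.

>>> send_rows:
  commands:
    - [[-0.2,-0.1,1.5,0,0,0.6,8],[0,0,3,0,0,0,8],[0,0,4,0,0,0,8],[0,0,4,0,0,0,8],[0,0,3,0,0,0,8],[0,0,2.2,0,0,0,8],[0,0,1.5,0,0,0,8],[0,0,0.7,0,0,0,8]]
  grip_force: 25

```text
time: 12.25
eef_pos: [0.4519, 0.2416, 0.0524]
tcp_rot: [[0.999, -0.049, -0.002], [-0.049, -0.999, -0.001], [-0.002, 0.001, -1.0]]
force: [-0.3, -1.8, -0.1]
grip_width: 0.0801
grasp_force: 0.0
```

>>> send_rows:
  commands:
    - [[0,0,0,0,0,0,7],[0,0,0,0,0,0,6],[0,0,0,0,0,0,5],[0,0,0,0,0,0,4.8],[0,0,0,0,0,0,4.5],[0,0,0,0,0,0,4.5],[0,0,0,0,0,0,4.5]]

```text
time: 12.95
eef_pos: [0.4531, 0.2417, 0.0547]
tcp_rot: [[0.999, -0.05, 0.001], [-0.05, -0.999, -0.0], [0.001, 0.0, -1.0]]
force: [0.6, -2.5, 6.2]
grip_width: 0.0517
grasp_force: 25.0
```

>>> send_rows:
  commands:
    - [[0,0,0,0,0,0,4.5],[0,0,0,0,0,0,4.5],[0,0,0,0,0,0,4.5]]
  grip_force: 40

```text
time: 13.25
eef_pos: [0.4531, 0.2417, 0.0548]
tcp_rot: [[0.999, -0.05, 0.001], [-0.05, -0.999, -0.0], [0.001, 0.0, -1.0]]
force: [1.4, -2.7, 6.3]
grip_width: 0.0513
grasp_force: 40.0
```

>>> send_rows:
  commands:
    - [[0,0,-1,0,0,0,4.5],[0,0,-2,0,0,0,4.5],[0,0,-3,0,0,0,4.5],[0,0,-3.5,0,0,0,4.5],[0,0,-3.5,0,0,0,4.5],[0,0,-3,0,0,0,4.5],[0,0,-2,0,0,0,4.5],[0,0,-1,0,0,0,4.5]]

```text
time: 14.05
eef_pos: [0.4529, 0.2425, 0.2462]
tcp_rot: [[0.999, -0.051, 0.003], [-0.051, -0.999, 0.002], [0.003, -0.002, -1.0]]
force: [-0.1, 0.0, -2.0]
grip_width: 0.0513
grasp_force: 40.0
```

>>> send_rows:
  commands:
    - [[0,0,0,0,0,0,4.5],[0,0,0,0,0,0,4.5]]

```text
time: 14.25
eef_pos: [0.4519, 0.2417, 0.2428]
tcp_rot: [[0.999, -0.051, -0.002], [-0.051, -0.999, -0.001], [-0.002, 0.001, -1.0]]
force: [-0.4, 1.3, -2.4]
grip_width: 0.0514
grasp_force: 40.0
```

```bash
cat > held.py <<'E'
from h import *
c=grab('wrist'); P=cloud(c); s=c['s']; R=np.array(s['tcp_rot']); p0=np.array(s['eef_pos'])
print(p0,'yaw',np.degrees(np.arctan2(R[1,0],R[0,0])),s['force'],s['wrist_torque'],s['grip_width'],s['grasp_force'])
T=(P-p0)@R   # tool coordinates
m=(abs(T[...,0])<.07)&(abs(T[...,1])<.035)&(abs(T[...,2]-0)<.04)&(T[...,0]>.014)
q=T[m]*1000
for b in np.arange(14,60,2):
    k=abs(q[:,0]-b)<1
    if k.sum()>3: print(b,k.sum(),'y',q[k,1].min().round(1),q[k,1].max().round(1),'ztop',np.percentile(q[k,2],[0,5]).round(1))
t=q[(q[:,2]<q[:,2].min()+3)]; print('collar x',np.percentile(t[:,0],[0,5,95,100]),'front',q[:,0].max(),'collar y mid',t[:,1].mean())
E
python3 held.py
```

```text
[0.4519049  0.24173258 0.24282207] yaw -2.906417253028314 [-0.41778272  1.25260508 -2.374572  ] [ 0.0207623   0.07302388 -0.01229856] 0.05137888304531129 39.978198409080505
14 220 y -29.1 28.6 ztop [-32.9 -30.6]
16 642 y -29.7 29.0 ztop [-34.9 -32.7]
18 1589 y -35.0 35.0 ztop [-39.6 -36.3]
20 388 y -34.8 34.6 ztop [-39.4 -31.9]
22 33 y -17.1 13.0 ztop [-23.6 -23.6]
24 288 y -30.8 29.5 ztop [-26.5 -25.5]
26 427 y -30.6 29.4 ztop [-27.  -25.5]
28 467 y -30.4 30.0 ztop [-27.4 -25.4]
30 452 y -32.4 30.6 ztop [-26.3 -25.4]
32 790 y -32.2 30.6 ztop [-26.6 -25.2]
34 740 y -30.8 29.8 ztop [-25.7 -23.2]
36 350 y -25.8 23.5 ztop [-21.4 -20.4]
38 446 y -26.9 25.3 ztop [-22.1 -20.5]
40 382 y -24.9 23.5 ztop [-21.3 -20.2]
42 401 y -24.8 23.4 ztop [-21.1 -20.4]
44 537 y -26.5 25.0 ztop [-21. -20.]
46 1466 y -25.2 24.4 ztop [-20.4 -16.3]
collar x [17.82655765 18.23610285 19.13268022 19.42917826] front 46.19007501180387 collar y mid 0.17753027092049445
```

>>> send_rows:
  commands:
    - [[1,1.5,-1,0,0,0,4.5],[2,3,-0.7,0,0,0,4.5],[2.5,3.8,0,0,0,0,4.5],[2.5,3.8,0,0,0,0,4.5],[2.5,3.8,0,0,0,0,4.5],[2.5,3.8,0,0,0,0,4.5],[2.5,3.8,0,0,0,0,4.5],[2,3,0,0,0,0,4.5]]

```text
time: 15.1
eef_pos: [0.6144, -0.034, 0.2589]
tcp_rot: [[0.999, -0.052, -0.003], [-0.052, -0.999, -0.0], [-0.003, 0.0, -1.0]]
force: [0.8, 0.6, -2.8]
grip_width: 0.0512
grasp_force: 40.0
```

>>> send_rows:
  commands:
    - [[1.2,2.2,0,0,0,0,4.5],[0,0,0,0,0,-5,4.5],[0,0,0,0,0,-7.6,4.5],[0,0,0,0,0,-7.6,4.5],[0,0,0,0,0,-7.6,4.5],[0,0,0,0,0,-7.6,4.5],[0,0,0,0,0,-7.6,4.5],[0,0,0,0,0,-7.6,4.5]]

```text
time: 15.9
eef_pos: [0.6242, -0.0541, 0.2588]
tcp_rot: [[0.669, 0.743, -0.004], [0.743, -0.669, 0.0], [-0.002, -0.003, -1.0]]
force: [-0.1, -0.8, -2.4]
grip_width: 0.0512
grasp_force: 40.0
```

>>> send_rows:
  commands:
    - [[0,0,0,0,0,-7.6,4.5],[0,0,0,0,0,-7.6,4.5],[0,0,0,0,0,-7.6,4.5],[0,0,0,0,0,-7.6,4.5],[0,0,0,0,0,-7.6,4.5],[0,0,0,0,0,-2.1,4.5],[0,0,0,0,0,0,4.5],[0,0,0,0,0,0,4.5]]

```text
time: 16.7
eef_pos: [0.6245, -0.0541, 0.2596]
tcp_rot: [[0.039, 0.999, -0.002], [0.999, -0.039, 0.0], [0.0, -0.002, -1.0]]
force: [-0.1, -0.4, -2.0]
grip_width: 0.0511
grasp_force: 40.0
```

```bash
python3 held.py | sed -n '1p;7,$p'
python3 - <<'E'
from h import *
c=grab('side'); P=cloud(c); np.savez('s1.npz',P=P); save(c,'s1.png',(130,80,330,230),4)
E
```

```text
[ 0.62447553 -0.05411985  0.25961859] yaw 87.74133500958135 [-0.1105923  -0.42324884 -2.01346569] [-0.08972844 -0.08915946  0.00919353] 0.05106386537908258 39.97682511806488
24 379 y -29.2 31.0 ztop [-26.3 -25.4]
26 439 y -29.1 31.5 ztop [-26.2 -25.3]
28 460 y -29.2 31.2 ztop [-26.2 -25.3]
30 467 y -30.9 32.2 ztop [-26.9 -25.3]
32 1139 y -30.7 32.0 ztop [-26.2 -24.6]
34 361 y -23.2 26.2 ztop [-24.9 -20.2]
36 357 y -24.5 25.7 ztop [-21.4 -20.8]
38 452 y -25.5 27.0 ztop [-22.1 -20.3]
40 384 y -23.4 24.8 ztop [-20.8 -20.3]
42 414 y -23.6 26.3 ztop [-21.6 -20.2]
44 1196 y -25.3 26.3 ztop [-21.2 -19.6]
46 674 y -19.7 21.1 ztop [-15.6 -13.1]
collar x [17.28014877 17.61785239 18.50442195 18.63903233] front 45.5238762133033 collar y mid -4.637053711974782
```

>>> send_rows:
  commands:
    - [[0.1,-0.1,1,0,0,0,4.5],[0,0,2.5,0,0,0,4.5],[0,0,3,0,0,0,4.5],[0,0,3,0,0,0,4.5],[0,0,2.5,0,0,0,4.5],[0,0,1.5,0,0,0,4.5],[0,0,1,0,0,0,4.5],[0,0,0.5,0,0,0,4.5]]

```text
time: 17.6
eef_pos: [0.6233, -0.053, 0.1097]
tcp_rot: [[0.039, 0.999, -0.002], [0.999, -0.039, 0.0], [0.0, -0.002, -1.0]]
force: [-0.5, 0.5, -1.9]
grip_width: 0.0514
grasp_force: 40.0
```

>>> send_rows:
  commands:
    - [[0,0,0,0,0,0,4.5],[0,0,0,0,0,0,4.5],[0,0,0,0,0,0,4.5]]

```text
time: 17.9
eef_pos: [0.6245, -0.0532, 0.112]
tcp_rot: [[0.039, 0.999, 0.002], [0.999, -0.039, -0.0], [-0.0, 0.002, -1.0]]
force: [-0.5, -0.0, -1.7]
grip_width: 0.0509
grasp_force: 40.0
```

Run:
```python
from h import *
s=env.read_state(); print({k:np.round(s[k],4) for k in('time','eef_pos','force','wrist_torque')})
c=grab('side'); save(c,'s2.png',(150,130,310,250),5)
```

```text
{'time': np.float64(17.9), 'eef_pos': array([ 0.6245, -0.0532,  0.112 ]), 'force': array([-0.4547, -0.0433, -1.6881]), 'wrist_torque': array([-0.0226, -0.1273, -0.0287])}
```

View pics/s2.png

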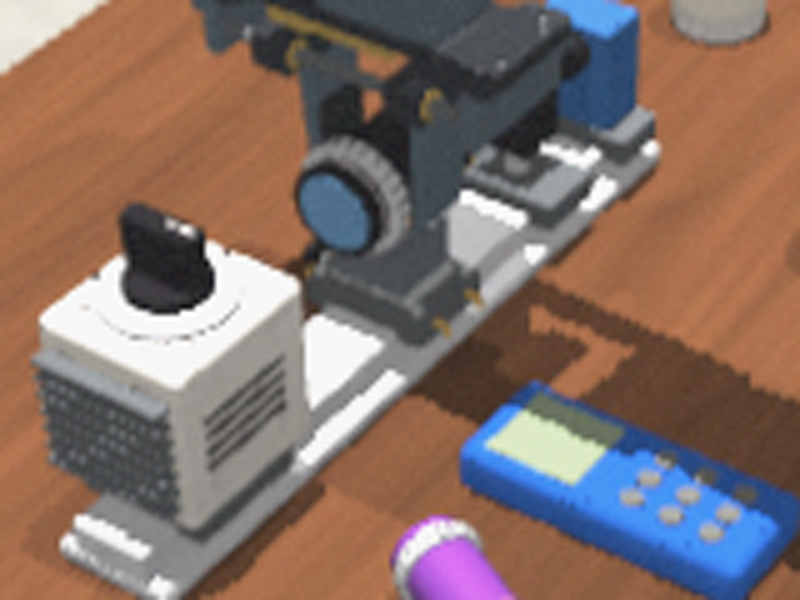

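The side view shows the barrel held over the V-block with the lens, at (345,210), facing the lamp. The knob mark is on the robot's side and the meter is untouched. I lower it gently, watching the force.

>>> send_rows:
  commands:
    - [[0,0,0.3,0,0,0,4.5],[0,0,0.3,0,0,0,4.5],[0,0,0.2,0,0,0,4.5],[0,0,0.2,0,0,0,4.5],[0,0,0,0,0,0,4.5],[0,0,0,0,0,0,4.5]]

```text
time: 18.55
eef_pos: [0.6239, -0.0531, 0.1008]
tcp_rot: [[0.039, 0.999, -0.0], [0.999, -0.039, -0.0], [-0.0, -0.0, -1.0]]
force: [-0.1, -0.2, -2.2]
grip_width: 0.0515
grasp_force: 40.0
```

>>> send_rows:
  commands:
    - [[0,0,0.1,0,0,0,4.5],[0,0,0.1,0,0,0,4.5],[0,0,0,0,0,0,4.5]]

```text
time: 18.85
eef_pos: [0.6238, -0.0532, 0.0988]
tcp_rot: [[0.039, 0.999, -0.0], [0.999, -0.039, -0.0], [-0.0, -0.0, -1.0]]
force: [-0.1, 0.4, -2.4]
grip_width: 0.0513
grasp_force: 40.0
```

>>> send_rows:
  commands:
    - [[0,0,0.1,0,0,0,4.5],[0,0,0,0,0,0,4.5],[0,0,0,0,0,0,4.5]]

```text
time: 19.15
eef_pos: [0.6239, -0.0531, 0.0986]
tcp_rot: [[0.038, 0.999, 0.0], [0.999, -0.038, -0.0], [-0.0, 0.001, -1.0]]
force: [-2.3, 0.6, 4.0]
grip_width: 0.0514
grasp_force: 40.0
```

>>> send_rows:
  commands:
    - [[0,-0.03,0.04,0,0,0,4.5],[0,0,0,0,0,0,4.5],[0,0,0,0,0,0,4.5]]

```text
time: 19.45
eef_pos: [0.6239, -0.0531, 0.0985]
tcp_rot: [[0.039, 0.999, 0.001], [0.999, -0.039, -0.0], [-0.0, 0.001, -1.0]]
force: [-2.7, 0.3, 5.9]
grip_width: 0.0513
grasp_force: 40.0
```

```bash
python3 held.py | sed -n '1p;7,$p'
python3 - <<'E'
from h import *
c=grab('wrist'); P=cloud(c); m=sel(P,.6235,-.05,.08,.068,.0785); 
print('front/collar along y', [ (round(k,3)) for k in []])
s=grab('side'); Q=cloud(s)
# side-camera: collar and V-block end positions along V axis
d=np.array([np.cos(np.radians(87.8)),np.sin(np.radians(87.8))]); t=(Q[...,:2]-[.6235,-.0513])@d; n=(Q[...,:2]-[.6235,-.0513])@[d[1],-d[0]]
for z0,z1 in((.055,.06),(.06,.065),(.065,.07),(.07,.075),(.08,.09),(.09,.1),(.1,.11),(.11,.125)):
    k=(abs(n)<.04)&(t>-.03)&(t<.06)&(Q[...,2]>z0)&(Q[...,2]<z1); print(z0,k.sum(),np.percentile(t[k],[0,50,95,100]).round(4) if k.any() else '')
save(s,'s3.png',(190,140,270,215),8)
E
```

```text
[ 0.6238679  -0.0531469   0.09851312] yaw 87.790924894812 [-2.68316162  0.26445786  5.92109855] [0.00574319 0.14606369 0.0081955 ] 0.051293531277797365 39.97759401798248
24 376 y -29.2 30.9 ztop [-26.5 -25.3]
26 442 y -29.0 30.8 ztop [-26.9 -25.4]
28 454 y -29.0 31.6 ztop [-26.6 -25.5]
30 472 y -30.9 32.1 ztop [-26.8 -25.4]
32 1133 y -30.4 32.0 ztop [-26.2 -24.7]
34 375 y -23.1 25.0 ztop [-24.  -20.2]
36 350 y -24.5 25.7 ztop [-21.7 -20.7]
38 445 y -25.5 26.4 ztop [-21.2 -20.4]
40 386 y -23.7 24.8 ztop [-21.1 -20.2]
42 397 y -25.2 26.4 ztop [-21.  -20.2]
44 1192 y -25.4 26.4 ztop [-21.  -19.4]
46 685 y -19.5 21.3 ztop [-16.5 -13.2]
collar x [17.49323352 17.63414358 18.66732074 19.00140766] front 45.576275302399715 collar y mid -2.953758982387291
front/collar along y []
0.055 28 [-0.0182  0.0136  0.0224  0.0238]
0.06 18 [-0.0204  0.0062  0.0212  0.0242]
0.065 9 [-0.0032  0.0181  0.0382  0.0433]
0.07 17 [0.0122 0.0428 0.0462 0.0469]
0.08 88 [-0.0172  0.0422  0.0467  0.0475]
0.09 112 [-0.0164  0.0425  0.0467  0.0479]
0.1 132 [-0.0158  0.0304  0.0463  0.0476]
0.11 331 [-0.0145  0.0172  0.0443  0.0477]
```

View pics/s3.png

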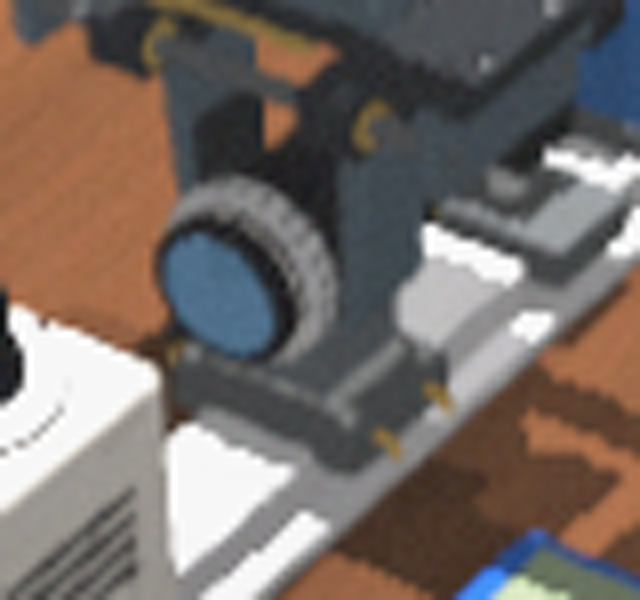

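The lens end sits about 44 mm from the seat point, so the collar gap is about 1.5 mm. The barrel lies in the V with the lens, at (220,295), facing the lamp. I slide it back until the collar touches.

>>> send_rows:
  commands:
    - [[-0.05,-0.05,0,0,0,0,4.5],[-0.05,0,0,0,0,0,4.5],[0,0,0,0,0,0,4.5]]

```text
time: 19.9
eef_pos: [0.6232, -0.0536, 0.0978]
tcp_rot: [[0.039, 0.999, 0.001], [0.999, -0.039, 0.001], [0.001, 0.0, -1.0]]
force: [-1.2, 3.2, 4.1]
grip_width: 0.0512
grasp_force: 40.0
```

>>> send_rows:
  commands:
    - [[-0.05,0,0,0,0,0,4.5],[0,0,0,0,0,0,4.5],[0,0,0,0,0,0,4.5]]

```text
time: 20.2
eef_pos: [0.6232, -0.0537, 0.0978]
tcp_rot: [[0.039, 0.999, 0.0], [0.999, -0.039, 0.002], [0.002, 0.0, -1.0]]
force: [-1.6, 5.7, 5.5]
grip_width: 0.0516
grasp_force: 40.0
```

>>> send_rows:
  commands:
    - [[-0.05,0,0,0,0,0,4.5],[0,0,0,0,0,0,4.5],[0,0,0,0,0,0,4.5]]

```text
time: 20.5
eef_pos: [0.6231, -0.0538, 0.0978]
tcp_rot: [[0.039, 0.999, 0.0], [0.999, -0.039, 0.002], [0.002, 0.0, -1.0]]
force: [-1.1, 6.2, 5.6]
grip_width: 0.0517
grasp_force: 40.0
```

>>> send_rows:
  commands:
    - [[-0.05,0,-0.05,0,0,0,4.5],[0,0,0,0,0,0,4.5],[0,0,0,0,0,0,4.5]]

```text
time: 20.8
eef_pos: [0.6231, -0.0538, 0.0978]
tcp_rot: [[0.04, 0.999, 0.0], [0.999, -0.04, 0.003], [0.003, 0.0, -1.0]]
force: [-0.1, 6.5, 2.4]
grip_width: 0.052
grasp_force: 40.0
```

>>> send_rows:
  commands:
    - [[-0.05,0,0,0,0,0,4.5],[0,0,0,0,0,0,4.5],[0,0,0,0,0,0,4.5]]

```text
time: 21.1
eef_pos: [0.623, -0.0539, 0.0978]
tcp_rot: [[0.04, 0.999, 0.0], [0.999, -0.04, 0.004], [0.004, -0.0, -1.0]]
force: [-1.2, 8.1, 2.1]
grip_width: 0.0512
grasp_force: 40.0
```

```bash
python3 held.py | sed -n '1p;$p'
python3 - <<'E'
from h import *
s=grab('side'); Q=cloud(s)
d=np.array([np.cos(np.radians(87.8)),np.sin(np.radians(87.8))]); t=(Q[...,:2]-[.6235,-.0513])@d; n=(Q[...,:2]-[.6235,-.0513])@[d[1],-d[0]]
for z0,z1 in((.07,.075),(.08,.09),(.09,.1),(.1,.11)):
    k=(abs(n)<.04)&(t>-.03)&(t<.06)&(Q[...,2]>z0)&(Q[...,2]<z1); print(z0,k.sum(),np.percentile(t[k],[0,50,95,100]).round(4) if k.any() else '')
E
```

```text
[ 0.62304258 -0.05390175  0.09778124] yaw 87.71872078308724 [-1.19920405  8.12228261  2.09335958] [ 1.47516665 -0.09087011 -0.07953579] 0.05124316192291382 39.973148703575134
collar x [17.15846596 17.50041742 18.39423003 18.68814627] front 45.544246165356995 collar y mid -3.1070063644034076
0.07 18 [0.0083 0.0421 0.0455 0.0465]
0.08 97 [-0.0159  0.0418  0.0461  0.0479]
0.09 107 [-0.0139  0.0362  0.0445  0.0466]
0.1 132 [-0.0194  0.0311  0.0451  0.0467]
```

>>> send_rows:
  commands:
    - [[0.08,-0.02,0.05,0,0,0,4.5],[0,0,0.05,0,0,0,4.5],[0,0,0,0,0,0,4.5],[0,0,0,0,0,0,4.5]]
  grip_force: 45

```text
time: 21.6
eef_pos: [0.6231, -0.0538, 0.0978]
tcp_rot: [[0.039, 0.999, 0.001], [0.999, -0.039, 0.003], [0.003, 0.001, -1.0]]
force: [-1.9, 6.9, 6.5]
grip_width: 0.0517
grasp_force: 45.0
```

>>> send_rows:
  commands:
    - [[0,0,0.05,0,0,0,4.5],[0,0,0,0,0,0,4.5],[0,0,0,0,0,0,4.5]]

```text
time: 21.9
eef_pos: [0.6231, -0.0538, 0.0977]
tcp_rot: [[0.04, 0.999, 0.001], [0.999, -0.04, 0.003], [0.003, 0.001, -1.0]]
force: [-2.8, 6.4, 9.3]
grip_width: 0.0512
grasp_force: 45.0
```

>>> send_rows:
  commands:
    - [[0.05,-0.03,0.04,0,0,0,4.5],[0,0,0.03,0,0,0,4.5],[0,0,0,0,0,0,4.5],[0,0,0,0,0,0,4.5],[0,0,0,0,0,0,4.5]]

```text
time: 22.4
eef_pos: [0.6231, -0.0538, 0.0977]
tcp_rot: [[0.039, 0.999, 0.002], [0.999, -0.039, 0.002], [0.002, 0.002, -1.0]]
force: [-2.5, 6.3, 11.0]
grip_width: 0.0513
grasp_force: 45.0
```

>>> send_rows:
  commands:
    - [[0,0,0,0,0,0,4.5],[0,0,0,0,0,0,4.5],[0,0,0,0,0,0,4.5],[0,0,0,0,0,0,4.5],[0,0,0,0,0,0,4.5]]

```text
time: 22.9
eef_pos: [0.6231, -0.0538, 0.0977]
tcp_rot: [[0.039, 0.999, 0.002], [0.999, -0.039, 0.002], [0.002, 0.002, -1.0]]
force: [-3.0, 5.9, 12.1]
grip_width: 0.051
grasp_force: 45.0
```

```bash
python3 held.py | sed -n '1p;7,$p'
```

```text
[ 0.62308483 -0.05378952  0.09770692] yaw 87.7473977494679 [-2.98441065  5.87519814 12.12885243] [ 0.95370455  0.32858179 -0.17950552] 0.05101222676583458 44.97286856174469
24 386 y -29.1 30.8 ztop [-26.7 -25.4]
26 434 y -29.2 31.3 ztop [-27.  -25.6]
28 468 y -29.0 31.4 ztop [-27.  -25.6]
30 474 y -30.7 32.0 ztop [-26.8 -25.5]
32 1131 y -30.6 32.0 ztop [-26.8 -24.7]
34 365 y -23.2 25.1 ztop [-25.  -20.2]
36 352 y -24.6 25.7 ztop [-21.5 -20.8]
38 440 y -25.5 27.1 ztop [-21.7 -20.4]
40 393 y -23.5 24.8 ztop [-21.5 -20.4]
42 403 y -23.3 26.3 ztop [-21.5 -20.4]
44 1092 y -25.2 26.2 ztop [-22.  -19.7]
46 803 y -19.4 21.6 ztop [-16.6 -13.1]
collar x [17.222133   17.53677002 18.62606151 18.84597668] front 45.50694361537151 collar y mid -5.390624314154255
```

Run:
```python
from plant import env
print(env.finish_job()); s=env.read_state(); print(s['time'],s['force'],s['eef_pos'])
```

```text
the job is handed in; nothing more can be done
None
the job is handed in; nothing more can be done
```

I handed the job in at about 23 s and no verdict was returned: the dimmer is at its end stop, and the arm is holding the barrel in the V-block, lens to the lamp and collar at or within about 1 mm of the block, pressed down with about 14 N; the beaker, meter and bottle were not touched.

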